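# Hold the spring probe on the red spot inside the guide bridge

## Robot

A 7-joint arm with a two-finger parallel gripper is mounted at the origin on a cart in front of the work surface, level with it; the furniture and walls round the work are solid. World frame = base frame: x ahead of the robot, y to its left, z up, the work surface at z = 0. Lengths are in m, angles in rad, forces in N, time in s.
With the tool pointing down it reaches from about 0.375 to 0.925 m from the base axis. Payload 3.1 kg.
Tool frame: the origin (TCP) lies between the finger pads; the fingertips stand 19 mm ahead of it and the grasp point (between the pads) is the TCP; z points along the fingers, y is the line along which they close (so a half turn about z gives the same grasp; the last joint's range is limited). The gripper opens to 85 mm and grips with 20 to 120 N. Pads are 22 mm wide; open, the fingers measure 114 mm over their backs; the gripper's body (76 mm by 85 mm) begins 54 mm behind the grasp point. The pads swing forward as they close: fully open they stand 13 mm farther back than shut.
Start: joints at [-1.215, 0.383, 0.044, 1.598, -0.018, 1.161, -0.05], TCP at [0.285, 0.584, 0.25] pointing down, gripper open.
Joint ranges: [-2.61, 2.61], [-0.41, 2.15], [-1.48, 1.57], [0, 2.5], [-1.57, 4.71], [0.05, 1.97], [-2.85, 2.85]. Speed limits (rad/s): [2.79, 2.79, 3.14, 3.14, 3.14, 3.14, 3.14].

## Interface

Orientations are given as a unit quaternion [x, y, z, w].
In Python, from bench import move_ptp, movel, move_j, move_gripper, pause, inverse_kinematics, read_camera, camera_params, MotionError, sign_off, look_for, tip_of, read_time_s, read_qpos, read_joint_vel, read_effort, read_eef_pos, read_tcp_rot, read_ft_force, read_ft_torque, read_finger_gap, read_grasp_force gives the robot as it stands. Calls block until the motion is done:
- move_ptp(position, orientation): joint-space move of the TCP to a pose.
- movel(position, orientation=None, speed=0.15): straight line of the TCP; orientation=None keeps the orientation; speed is the mean speed in m/s.
- move_j(angles): joint-space move.
- move_gripper(opening, effort=None): finger opening in m; effort is the grip in N (None keeps the last); returns when the fingers have stopped.
- pause(seconds).
- inverse_kinematics(position, orientation): joint angles nearest the present ones, or None.
- read_camera(name): name is "side" or "top" or "wrist"; returns the picture (400x640x3 uint8, red, green, blue); there is no depth.
- camera_params(name): a dict with "K" (3x3 intrinsics, pixels), "camera_from_world" (4x4, takes a point from world to camera coordinates). Camera axes: x right, y down, z forward; pixel columns grow to the right and rows downward; lengths in m; the calibration is good to about 2 mm. A picture is of the moment at which its call begins: read the wrist's pose just before it. camera_params takes no time and is no camera call; for the wrist camera it gives the pose at the moment of the call.
A pose or a line that the arm cannot do raises MotionError and nothing moves.
- sign_off(): hands the job in; it is judged then, once.
Trained networks look in the newest picture that a camera, given by its name, has taken for a name from the list of things; names that differ only in an ending like _2 or _b are one class to them, and where a whole thing is asked for, a point or a joint stands for the part that bears it (a point fixed in the world has none). Each returns a list of dicts, best first, with "confidence" (0 to 1); they miss things now and then, are a little off and sometimes report something else, mostly with a low value. They report only what shows in the picture. A call takes as long as a camera call. They do not tell look-alikes from the thing itself.
- look_for(camera, name): "at" ([column, row] in pixels, amid what is visible of it).
- tip_of(camera, name): "at" ([column, row] in pixels: a listed point, or the origin of a listed thing).
Readings, each from a call of its own:
- read_time_s(): time.
- read_qpos(): joint angles.
- read_joint_vel(): joint speeds.
- read_effort(): joint torques, N m.
- read_eef_pos(): TCP position.
- read_tcp_rot(): TCP orientation.
- read_ft_force(): force on the tool from outside, world axes, zero at the start.
- read_ft_torque(): the same for the moment, N m.
- read_finger_gap(): finger opening in m.
- read_grasp_force(): force on a finger pad.
Only numpy, scipy, OpenCV 4.12 (cv2) and the standard library are available. Lean on these libraries where they do the work, as an engineer would, in place of code of your own. Each camera call takes 0.05 s, during which the arm holds its last target. There are 200 camera calls.

## Task

Take the blue-handled spring probe out of its stand and bring it, upright, through the open front of the guide slot that leads to the red spot, with its brass collar passing underneath the green bridge. Then press its tip gently straight down on the middle of the red spot until the spring tip is pushed in about half of its 12 mm travel, and finish there: keep holding the probe still and upright at that pressure, without letting go. Do not lean hard on the fixture, and leave the ring gauge and the plug gauge where they are.

Things in the scene. Friction and masses are not known exactly. Their poses are not given: they have to be found in the camera images.
- probe: Hand probe, 135 mm long, 0.11 kg, upright in the stand. Origin at the uncompressed tip, z up toward the handle. Along z: red-tipped plunger, diameter 8, 0 to 14 mm; steel nose, diameter 20, 14 to 26; brass collar, diameter 34, 26 to 32; steel neck, diameter 16, 32 to 72; square blue handle 24 x 24 mm (sides along x and y), 72 to 132; black cap to 135 mm.
- handle (a point): Middle of the probe's blue handle, 102 mm above the uncompressed tip; grip here or slightly higher. The axes are those of the probe.
- tip (a point): The point of the probe's tip; it moves with the plunger. To slide into a slot with neck in the slot, collar (wider than the slot) below the bridge and handle above it, the uncompressed tip must be 0 to 10 mm above the test block (20 to 30 mm above the worktop).
- plunger (a joint): How far the spring plunger is pushed into the probe, 0 (out) to 0.012 m (fully in). The spring gives 2 N at the first movement plus 0.5 N per mm: 5 N at half travel.
- stand: Fixed stand, 38 mm high: round foot, diameter 60, and grey tube, outer diameter 40, bore 24. The collar rests on its rim, nose and plunger hang free; lift the probe straight out by 40 mm or more. Origin under its centre. Mind what hangs overhead: a large screen, lower near corner at world x 0.475, y 0.24, z 0.65 m; a black plate, near corner at x 0.55, y -0.05, z 0.45 m.
- fixture: Fixed probing fixture; origin under its middle on the worktop, x axis horizontal, pointing from the open front of its slots to its rear, y to the left, z up. Steel test block, flat top at z = 20 mm, x = -46 to 40, y = -69 to 69 mm, on a dark base x = -53 to 57, y = -83 to 83 mm. A rear wall (x = 38 to 54 mm) carries the green fork-shaped bridge over the block.
- bridge (a point): Underside of the bridge at the front of its middle prong (fixture x = -22, y = 0, z = 62 mm; axes of the fixture). The bridge is 6 mm thick, top at z = 68 mm. Two slots 26 mm wide run along fixture x at y = +35 and y = -35 mm, closed at x = 20 mm, open in front; the prongs' round noses end at x = -44 mm (middle) and -33 mm (outer).
- red_mark: Red spot of diameter 18 mm with a black centre dot on the test block, the place to probe. Origin at its centre, 20 mm above the worktop. It lies in one of the two slots, at fixture x = 5 mm, y = +35 or -35 mm.
- white_mark: White spot, otherwise the same, in the other slot. Not to be probed.
- ring_gauge: Steel ring gauge, diameter 51, height 16 mm, lying loose on the worktop as a bystander. Origin under its centre.
- plug_gauge: Steel plug gauge, 102 mm long, 20 mm wide, 18 mm high, lying loose on the worktop as a bystander. Origin under its centre, y along its length.
Mind the look-alikes: they are no part of the job. There is more than one size of the probe; the one meant has the size given above. There is more than one size of the stand; the job needs the larger.

How it is judged:
On the way, in this order (a step that is already met when the one before it is completed fails the run):
1. the probe is lifted clear of its stand, held by the fingers (z of probe in the frame of stand above 0.04 m and contact force between probe and stand below 0.01 N and contact force between the fingers and probe above 1 N), for 0.1 s.
2. the probe is upright in the slot of the red spot with its collar under the bridge (x of probe in the frame of fixture between -0.02 and 0.02 m and z of probe in the frame of fixture below 0.032 m and horizontal distance between probe and red_mark below 0.035 m and angle between probe's own z axis and vertical below 0.17 rad), for 0.05 s.
At the end, for the whole second after the job is handed in: Still held in the fingers, the probe stands upright (within 0.1 rad) and still, its tip on the test block within 6 mm of the red spot's centre, the plunger pushed in 3 to 9 mm, and the contact force between probe and fixture 2 to 10 N (horizontal distance between tip and red_mark below 0.006 m and z of tip in the frame of fixture below 0.023 m and value of joint plunger between 0.003 and 0.009 m and contact force between probe and fixture between 2 and 10 N and angle between probe's own z axis and vertical below 0.1 rad and linear speed of probe below 0.02 m/s and contact force between the fingers and probe above 1 N); the arm keeps its last pose, push and grip.
It fails at once if the probe presses on the fixture with more than 25 N (contact force between probe and fixture above 25 N).
It fails at once if the robot leans on the fixture with more than 25 N (contact force between any of the arm, the fingers and fixture above 25 N).
It fails at once if the ring gauge or the plug gauge is pushed away by more than 20 mm (distance of any of ring_gauge, plug_gauge from where it was at the start of the episode above 0.02 m).
It also fails if it takes over 43 s, if anything falls off the work surface, if the arm or the gripper's body presses on something with over 40 N, if the wrist force passes 120 N, or if a joint passes its speed limit or range.

## Working session

There is one attempt and no reset: what is moved stays moved. The work goes in short steps, each a Python script; the robot and the scene stay as the last script left them, time stands still between calls to the robot, and variables do not carry over. Pictures are saved under pics/ and viewed, at most 10 in all, crops included, and the job is handed in when it is done.

```bash
mkdir -p pics
cat > h.py <<'E'
import numpy as np, cv2
from bench import *
def cp(c):
    p=camera_params(c); return np.array(p["K"]),np.array(p["camera_from_world"])
def tri(obs):
    """obs: list of (K,T,[u,v]) -> least squares point, rms px"""
    A=[]
    for K,T,(u,v) in obs:
        P=K@T[:3]; A+= [u*P[2]-P[0], v*P[2]-P[1]]
    X=np.linalg.svd(np.array(A))[2][-1]; X=X[:3]/X[3]
    return X,[np.round(proj(K,T,X)-np.array(p),1).tolist() for K,T,p in obs]
def proj(K,T,X):
    q=K@(T[:3]@np.append(X,1)); return q[:2]/q[2]
def onz(K,T,px,z):
    d=T[:3,:3].T@np.linalg.inv(K)@np.array([*px,1.]); o=-T[:3,:3].T@T[:3,3]
    return o+d*(z-o[2])/d[2]
def save(img,n): cv2.imwrite(f"pics/{n}.png",cv2.cvtColor(img,cv2.COLOR_RGB2BGR))
E
python3 - <<'E'
from h import *
np.set_printoptions(precision=3,suppress=True)
for c in ["side","top"]:
    save(read_camera(c),c+"0"); K,T=cp(c); print(c,K[0,0],-T[:3,:3].T@T[:3,3])
    for n in ["probe","handle","tip","stand","fixture","bridge","red_mark","white_mark","ring_gauge","plug_gauge"]:
        print(n,[(np.round(d["at"],1).tolist(),round(d["confidence"],2)) for d in tip_of(c,n)[:4]])
print(read_time_s(),read_tcp_rot())
E
```

```text
side 462.5003587620351 [0.549 0.825 0.405]
probe [([346.9, 227.8], 0.84), ([388.3, 233.5], 0.77)]
handle [([388.3, 199.5], 0.78), ([344.8, 176.7], 0.75), ([234.6, 293.1], 0.21)]
tip []
stand [([342.6, 229.4], 0.91), ([329.1, 252.7], 0.57)]
fixture [([314.8, 296.5], 0.62)]
bridge [([325.3, 258.5], 0.61)]
red_mark [([342.1, 178.4], 0.66), ([306.1, 297.9], 0.42)]
white_mark [([316.9, 273.5], 0.48)]
ring_gauge [([234.0, 292.6], 0.77)]
plug_gauge [([323.2, 206.5], 0.55)]
top 439.7001202672537 [0.351 0.013 0.937]
probe [([351.9, 236.7], 0.81), ([356.0, 231.5], 0.57), ([339.8, 278.4], 0.52)]
handle [([355.4, 232.6], 0.62), ([346.8, 275.3], 0.53)]
tip []
stand [([305.7, 216.8], 0.75), ([348.3, 236.5], 0.52)]
fixture [([238.8, 205.7], 0.66)]
bridge [([231.0, 212.0], 0.57), ([355.0, 238.9], 0.37)]
red_mark []
white_mark [([255.8, 200.6], 0.63)]
ring_gauge [([221.7, 196.5], 0.34)]
plug_gauge [([419.6, 226.0], 0.8), ([239.1, 202.2], 0.63)]
1.1 [ 0.225  0.974  0.    -0.   ]
```

View pics/side0.png

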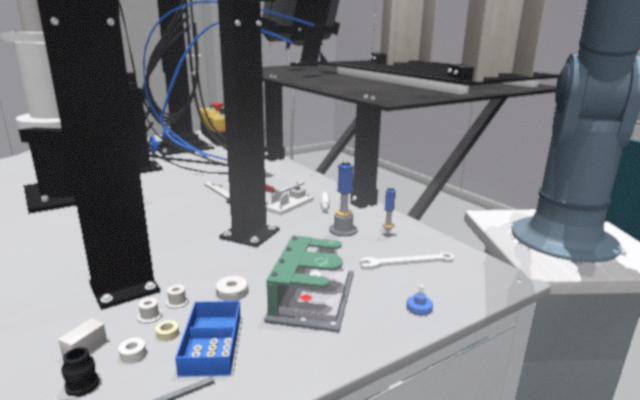

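View pics/top0.png

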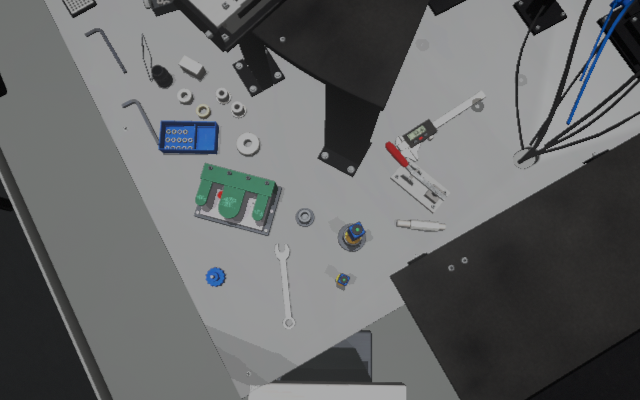

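Side: large probe at (345,195) in the grey stand (343,228), with a look-alike small probe at (389,210). Top: large probe cap at (355,230) and stand (351,238), small probe (343,281), small stand (305,217). The fixture is at (238,200) with its slots opening toward the image bottom. The red spot is in the left slot at (220,195), side (306,297). The ring gauge is at (248,144) and the plug gauge at (420,225).

Candidates for the probe: big at side (345,195) / top (355,230), or small at side (389,210) / top (343,281). I choose the big one, in the larger stand.

Run:
```python
from h import *
np.set_printoptions(precision=4,suppress=True)
S=cp("side");Tp=cp("top")
for n,a,b in [("handle",(344.8,176.7),(355.0,232.6)),("cap",(346,163),(356,228.5)),("stand base",(343,230),(351,239)),("smallprobe handle",(389,199.5),(343.5,280)),("bridge",(325.3,258.5),(231,212)),("red",(306.1,297.9),(220,195)),("white",(316.9,273.5),(255.8,200.6)),("ring",(232,290),(248,144)),("plug",(324,204),(420,225))]:
    print(n,*tri([(*S,a),(*Tp,b)]))
for n,b,z in [("stand",(351,238.5),.03),("smallstand",(305,217),.02),("red",(220,195),.02),("white",(255.8,200.6),.02),("noseL",(201,201),.068),("noseM",(229,216),.068),("noseR",(259,216),.068)]: print(n,onz(*Tp,b,z))
K,T=cp("wrist"); p=read_eef_pos(); print("wrist cam",K[0,0],-T[:3,:3].T@T[:3,3],T[2,:3],p)
```

```text
handle [ 0.4447 -0.0485  0.116 ] [[0.8, 0.1], [0.2, -0.9]]
cap [ 0.446  -0.0476  0.1451] [[-0.5, -0.1], [-0.1, 0.6]]
stand base [ 0.4441 -0.0488 -0.0012] [[0.8, 0.1], [0.2, -0.9]]
smallprobe handle [ 0.3565 -0.0297  0.0741] [[0.7, 0.1], [0.2, -0.7]]
bridge [0.4938 0.1966 0.0639] [[4.3, 0.7], [0.6, -3.7]]
red [0.5302 0.2323 0.0181] [[0.4, 0.1], [0.0, -0.3]]
white [0.5146 0.1564 0.0165] [[-2.3, -0.5], [-0.3, 2.0]]
ring [0.6483 0.1807 0.0019] [[-0.2, -0.1], [-0.0, 0.2]]
plug [ 0.4754 -0.1967 -0.0011] [[0.3, 0.1], [0.1, -0.4]]
stand [ 0.4401 -0.0464  0.03  ]
smallstand [0.4849 0.0501 0.02  ]
red [0.5293 0.2319 0.02  ]
white [0.5184 0.1553 0.02  ]
noseL [0.507  0.2579 0.068 ]
noseM [0.4775 0.2001 0.068 ]
noseR [0.4785 0.1402 0.068 ]
wrist cam 290.390269090072 [0.209  0.6214 0.3729] [ 0.2905 -0.1427 -0.9462] [0.2849 0.5842 0.2503]
```

Run:
```python
from h import *
np.set_printoptions(precision=3,suppress=True)
for c in ["side","top"]:
    for X in [(.55,-.05,.45),(.475,.24,.65)]: print(c,X,proj(*cp(c),np.array(X)))
for z in (.3,.45,.6): print(z,onz(*cp("top"),(390,276),z), onz(*cp("top"),(383,107),z))
print(tri([(*cp("side"),(410,103)),(*cp("top"),(390,276))]), tri([(*cp("side"),(560,82)),(*cp("top"),(390,276))]))
# ik tests: probe pickup with various yaw
import math
from scipy.spatial.transform import Rotation as R
print(R.from_quat(read_tcp_rot()).as_matrix())
K,T=cp("wrist");Rt=R.from_quat(read_tcp_rot()).as_matrix()
print("cam in tool",Rt.T@(-T[:3,:3].T@T[:3,3]-read_eef_pos()),"R",T[:3,:3]@Rt)
for yaw in range(-180,180,30):
    q=(R.from_euler('z',yaw,degrees=True)*R.from_euler('x',math.pi)).as_quat()
    print(yaw,[inverse_kinematics(p,q) for p in ([.4447,-.0485,.30],[.53,.232,.125])])
```

```text
side (0.55, -0.05, 0.45) [291.453  -8.216]
side (0.475, 0.24, 0.65) [ 365.701 -246.36 ]
top (0.55, -0.05, 0.45) [378.293 110.099]
top (0.475, 0.24, 0.65) [-2.566 95.305]
0.3 [ 0.361 -0.085  0.3  ] [ 0.616 -0.077  0.3  ]
0.45 [ 0.359 -0.062  0.45 ] [ 0.554 -0.056  0.45 ]
0.6 [ 0.356 -0.039  0.6  ] [ 0.492 -0.034  0.6  ]
(array([ 0.34 , -0.084,  0.26 ]), [[-10.5, -1.6], [-4.1, 14.6]]) (array([0.228, 0.015, 0.361]), [[-78.0, -31.3], [-71.4, 106.7]])
[[-0.899  0.438 -0.   ]
 [ 0.438  0.899  0.   ]
 [ 0.     0.    -1.   ]]
cam in tool [ 0.084  0.    -0.123] R [[-0.     1.     0.001]
 [-0.946 -0.    -0.324]
 [-0.324 -0.001  0.946]]
-180 [array([-0.699, -0.11 ,  0.682,  2.027,  0.074,  1.201,  1.523]), array([-0.631,  0.396,  0.176,  1.881, -0.088,  0.873,  1.159])]
-150 [array([-0.664, -0.105,  0.649,  2.026,  0.068,  1.201,  2.052]), array([-0.562,  0.393,  0.093,  1.877, -0.046,  0.873,  1.648])]
-120 [array([-0.645, -0.102,  0.631,  2.025,  0.065,  1.2  ,  2.578]), array([-0.495,  0.393,  0.014,  1.874, -0.007,  0.875,  2.14 ])]
-90 [None, array([-0.425,  0.395, -0.07 ,  1.87 ,  0.035, 
[... 392 characters left out ...]
7, -0.323,  0.892, -1.786])]
30 [array([-0.811, -0.128,  0.783,  2.03 ,  0.097,  1.204, -1.114]), array([-0.912,  0.433,  0.52 ,  1.894, -0.273,  0.884, -1.305])]
60 [array([-0.786, -0.124,  0.76 ,  2.029,  0.091,  1.204, -0.586]), array([-0.876,  0.425,  0.474,  1.893, -0.247,  0.881, -0.803])]
90 [array([-0.764, -0.12 ,  0.74 ,  2.029,  0.086,  1.203, -0.058]), array([-0.832,  0.417,  0.42 ,  1.891, -0.216,  0.878, -0.305])]
120 [array([-0.742, -0.116,  0.72 ,  2.028,  0.082,  1.202,  0.469]), array([-0.763,  0.407,  0.335,  1.887, -0.17 ,  0.875,  0.18 ])]
150 [array([-0.72 , -0.113,  0.701,  2.027,  0.078,  1.202,  0.997]), array([-0.694,  0.4  ,  0.251,  1.884, -0.127,  0.873,  0.667])]
```

Run:
```python
from h import *
np.set_printoptions(precision=3,suppress=True)
for px in [(390,276),(596,158),(457,398)]:
  for z in (.2,.25,.3,.35): X=onz(*cp("top"),px,z); print(px,X,proj(*cp("side"),X))
s=cv2.imread("pics/side0.png")[50:250,250:450]; t=cv2.imread("pics/top0.png")[180:380,240:440]
cv2.imwrite("pics/c1.png",np.hstack([cv2.resize(s,(400,400),interpolation=cv2.INTER_CUBIC),cv2.resize(t,(400,400),interpolation=cv2.INTER_CUBIC)]))
```

```text
(390, 276) [ 0.362 -0.1    0.2  ] [384.499 129.596]
(390, 276) [ 0.362 -0.092  0.25 ] [387.272 105.545]
(390, 276) [ 0.361 -0.085  0.3  ] [390.204  80.119]
(390, 276) [ 0.36  -0.077  0.35 ] [393.309  53.195]
(596, 158) [ 0.57 -0.46  0.2 ] [284.916 100.527]
(596, 158) [ 0.556 -0.428  0.25 ] [290.149  83.318]
(596, 158) [ 0.541 -0.396  0.3  ] [295.806  64.717]
(596, 158) [ 0.526 -0.364  0.35 ] [301.94   44.547]
(457, 398) [ 0.174 -0.204  0.2  ] [458.336 119.799]
(457, 398) [ 0.186 -0.189  0.25 ] [458.049  98.475]
(457, 398) [ 0.198 -0.175  0.3  ] [457.742  75.731]
(457, 398) [ 0.21 -0.16  0.35] [457.414  51.422]
```

View pics/c1.png

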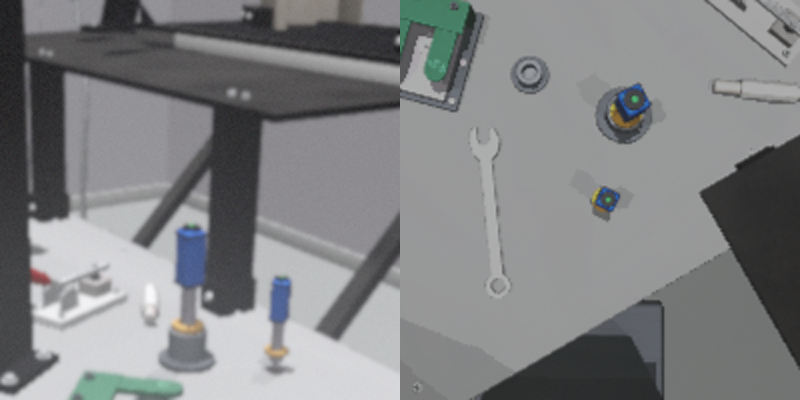

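The crop confirms it: the large probe with its collar is on the large grey stand (side crop 190,280), and the small look-alike is at (280,310). A shelf corner stands near (0.36,-0.09,0.25), so I'll keep the camera side of the tool away from it. Next are close wrist views of the fixture and then the probe.

```bash
cat >> h.py <<'E'
import math
from scipy.spatial.transform import Rotation as R
def down(yaw): return (R.from_euler('z',yaw)*R.from_euler('x',math.pi)).as_quat()
E
python3 - <<'E'
from h import *
np.set_printoptions(precision=4,suppress=True)
import pickle
V=[]
def shot(p,yaw,names,n):
    move_ptp(p,down(math.radians(yaw))); pause(.15)
    K,T=cp("wrist"); im=read_camera("wrist"); save(im,n); 
    V.append((n,K,T))
    for m in names: print(n,m,[(np.round(d["at"],1).tolist(),round(d["confidence"],2)) for d in tip_of("wrist",m)[:3]])
F=["red_mark","white_mark","bridge","fixture"]; P=["handle","probe","stand"]
shot([.47,.20,.24],170,F,"f1")
shot([.52,.20,.26],100,F,"f2")
shot([.46,-.03,.27],30,P,"p1")
shot([.445,-.02,.27],100,P,"p2")
pickle.dump(V,open("V.pkl","wb")); print(read_time_s(),read_ft_force())
a=[cv2.imread(f"pics/{n}.png") for n in("f1","f2","p1","p2")]
cv2.imwrite("pics/m1.png",cv2.resize(np.vstack([np.hstack(a[:2]),np.hstack(a[2:])]),(800,500),interpolation=cv2.INTER_AREA))
E
```

```text
f1 red_mark [([347.8, 212.8], 0.5)]
f1 white_mark [([292.9, 214.4], 0.62), ([351.2, 211.8], 0.34)]
f1 bridge [([322.9, 204.2], 0.86)]
f1 fixture []
f2 red_mark [([333.6, 143.7], 0.43), ([314.8, 164.6], 0.27)]
f2 white_mark [([309.2, 198.6], 0.55), ([247.1, 312.7], 0.3)]
f2 bridge [([299.3, 170.6], 0.81), ([318.8, 166.8], 0.44)]
f2 fixture [([316.7, 166.9], 0.82), ([245.4, 313.5], 0.43)]
p1 handle [([327.1, 207.1], 0.69), ([273.7, 248.8], 0.57)]
p1 probe [([324.4, 182.5], 0.61), ([278.8, 221.7], 0.6), ([326.2, 179.9], 0.55)]
p1 stand [([271.5, 113.3], 0.98), ([322.8, 180.3], 0.74), ([327.7, 206.5], 0.41)]
p2 handle [([313.2, 215.2], 0.61), ([238.4, 170.2], 0.57), ([515.8, 32.3], 0.54)]
p2 probe [([250.2, 158.4], 0.7), ([318.0, 185.0], 0.56)]
p2 stand [([359.2, 112.6], 0.88), ([316.2, 186.4], 0.7)]
7.2583 [-0.6044  0.0558 -0.0239]
```

View pics/m1.png

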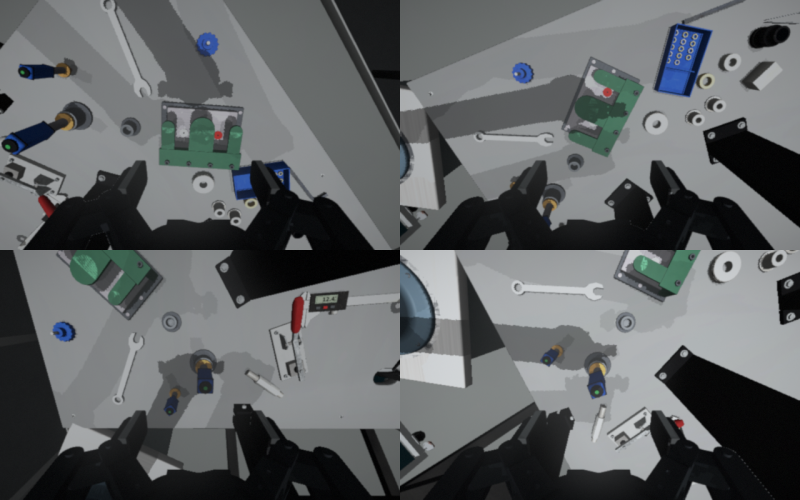

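Top row: red spot at f1 (349,216) and f2 (333,147), white spot at f1 (293,213). Bottom row: big probe at p1 (327,207) and p2 (314,215), small probe to its left. Now I'll refine by colour segmentation and a silhouette fit of the blue handle.

```bash
cat > fit.py <<'E'
from h import *
import pickle
from scipy.optimize import minimize
np.set_printoptions(precision=4,suppress=True)
V={n:(K,T) for n,K,T in pickle.load(open("V.pkl","rb"))}; V["side0"]=cp("side"); V["top0"]=cp("top")
def blob(n,c,r,kind):
    hsv=cv2.cvtColor(cv2.imread(f"pics/{n}.png"),cv2.COLOR_BGR2HSV); h,s,v=[hsv[...,i].astype(int) for i in range(3)]
    m=((h<10)|(h>170))&(s>120)&(v>70) if kind=="red" else (h>105)&(h<130)&(s>110)&(v>25)
    z=np.zeros(m.shape,np.uint8); cv2.circle(z,tuple(map(int,c)),r,1,-1); m=(m&(z>0)).astype(np.uint8)
    cs,_=cv2.findContours(m,cv2.RETR_EXTERNAL,cv2.CHAIN_APPROX_NONE); return max(cs,key=cv2.contourArea)
obs=[]
for n,c in [("f1",(349,216)),("f2",(333,147)),("side0",(306,298)),("top0",(220,195))]:
    k=blob(n,c,14,"red"); (u,v),ax,_=cv2.fitEllipse(k); print(n,u,v,ax,cv2.contourArea(k),onz(*V[n],(u,v),.02)); obs.append((*V[n],(u,v)))
print("red",tri(obs[:3]),tri(obs[:2]))
print("white",tri([(*V["f1"],(292.9,214.4)),(*V["f2"],(309.2,198.6)),(*V["side0"],(316.9,273.5)),(*V["top0"],(255.8,200.6))]))
print("bridge",tri([(*V["f1"],(322.9,204.2)),(*V["f2"],(299.3,170.6))]))
ms=[]
for n,c,r in [("p1",(327,207),24),("p2",(314,215),24),("side0",(345,180),18),("top0",(355,231),10)]:
    k=blob(n,c,r,"blue"); hull=cv2.convexHull(k); m=np.zeros((400,640),np.uint8); cv2.fillPoly(m,[hull],1); ms.append((n,m)); print(n,m.sum())
B=np.array([[sx*.012,sy*.012,z] for sx in(-1,1) for sy in(-1,1) for z in(0,.06)])
def sil(n,p):
    Q=B@R.from_euler('z',p[3]).as_matrix().T+[p[0],p[1],p[2]]
    pts=np.array([proj(*V[n],q) for q in Q])
    m=np.zeros((400,640),np.uint8); cv2.fillConvexPoly(m,cv2.convexHull((pts*256).round().astype(np.int32)),1,shift=8); return m
def cost(p): return sum(1-(m&sil(n,p)).sum()/(m|sil(n,p)).sum() for n,m in ms)
best=min((minimize(cost,[.4447,-.0485,.084,y],method="Nelder-Mead",options=dict(initial_simplex=np.array([[.4447,-.0485,.084,y]]*5)+np.vstack([np.zeros(4),np.diag([.004,.004,.004,.2])]))) for y in np.radians(range(0,90,15))),key=lambda r:r.fun)
print("handle bottom x,y,z,yaw",best.x[:3],np.degrees(best.x[3]),best.fun)
for y in range(0,90,10): print(y,round(cost([*best.x[:3],np.radians(y)]),3))
E
python3 fit.py
```

```text
f1 348.5517272949219 216.01205444335938 (11.337760925292969, 11.872130393981934) 103.0 [0.5307 0.2313 0.02  ]
f2 331.42938232421875 147.00733947753906 (11.992916107177734, 12.475685119628906) 115.5 [0.5308 0.2312 0.02  ]
side0 305.50860595703125 297.207275390625 (4.538616180419922, 8.651240348815918) 28.0 [0.5317 0.2332 0.02  ]
top0 219.4913787841797 193.9158935546875 (2.970700740814209, 6.5780463218688965) 13.0 [0.5316 0.2331 0.02  ]
red (array([0.5314, 0.2312, 0.0187]), [[-0.1, 0.1], [0.4, -0.0], [0.2, 0.0]]) (array([0.5308, 0.2313, 0.02  ]), [[-0.0, 0.0], [-0.0, -0.0]])
white (array([0.5151, 0.158 , 0.0171]), [[-3.1, -1.3], [0.1, 0.5], [-2.6, -0.3], [-1.1, 1.7]])
bridge (array([0.4968, 0.2032, 0.0551]), [[-0.0, 0.0], [-0.0, -0.1]])
p1 249
p2 394
side0 325
top0 152
handle bottom x,y,z,yaw [ 0.446  -0.0503  0.0804] 83.8942342132048 2.1487458723750406
0 2.194
10 2.263
20 2.294
30 2.313
40 2.319
50 2.317
60 2.316
70 2.276
80 2.193
```

The red spot at (0.5308,0.2313,0.020) agrees across all views. The handle masks are poor because the dark faces were lost, so I'll fix the mask and look at it.

```bash
sed -i 's/(h>105)&(h<130)&(s>110)&(v>25)/(h>105)\&(h<130)\&(s>120)\&(v>12)/; s/("p1",(327,207),24),("p2",(314,215),24)/("p1",(327,207),32),("p2",(314,215),32)/' fit.py
cat >> fit.py <<'E'
t=[]
for n,c in [("p1",(327,207)),("p2",(314,215)),("side0",(345,180)),("top0",(355,231))]:
    im=cv2.imread(f"pics/{n}.png"); a=im.copy(); m=dict(ms)[n]
    cr=lambda x: cv2.resize(x[c[1]-32:c[1]+32,c[0]-32:c[0]+32],(200,200),interpolation=cv2.INTER_NEAREST)
    S=cr(a); 
    for mm,col in((m,(0,255,255)),(sil(n,best.x),(0,0,255))):
        cs,_=cv2.findContours(cr(mm),cv2.RETR_EXTERNAL,cv2.CHAIN_APPROX_NONE); cv2.drawContours(S,cs,-1,col,1)
    t.append(np.vstack([cr(im),S]))
cv2.imwrite("pics/h1.png",np.hstack(t))
E
python3 fit.py | tail -15
```

```text
bridge (array([0.4968, 0.2032, 0.0551]), [[-0.0, 0.0], [-0.0, -0.1]])
p1 222
p2 178
side0 227
top0 150
handle bottom x,y,z,yaw [ 0.447  -0.0506  0.0788] 84.28479009689308 2.572342771453753
0 2.617
10 2.661
20 2.674
30 2.697
40 2.674
50 2.678
60 2.697
70 2.669
80 2.614
```

View pics/h1.png

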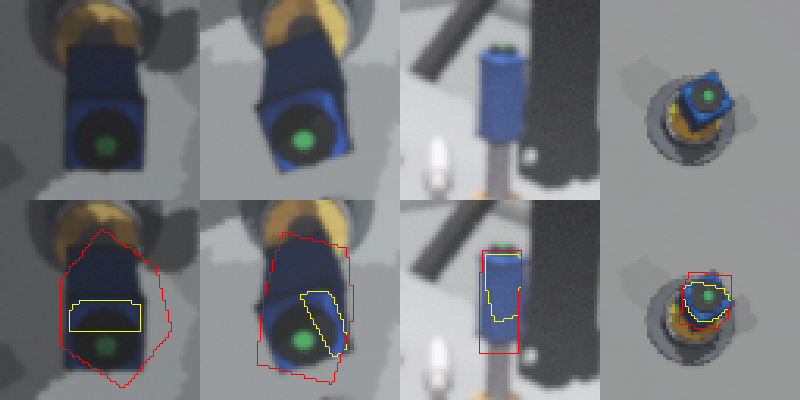

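The crops show the handle's top square clearly: in p1 its edges are parallel to the image axes (tool yaw 30°), with the cap's green dot at p1 (328.9,221.7), p2 (315.3,227.8) and top (357.6,229.7). I'll triangulate from these corners.

Run:
```python
from h import *
import pickle
np.set_printoptions(precision=4,suppress=True)
V={n:(K,T) for n,K,T in pickle.load(open("V.pkl","rb"))}; V["top0"]=cp("top"); V["side0"]=cp("side")
px=lambda o,c:(o[0]+c[0]/3.125,o[1]+c[1]/3.125)
d={"p1":px((295,175),(106,146)),"p2":px((282,183),(104,140)),"top0":px((323,199),(108,96)),"side0":px((313,148),(102,46))}
print(tri([(*V[n],d[n]) for n in ("p1","p2","top0","side0")])); print(tri([(*V[n],d[n]) for n in ("p1","p2")]))
for n,o,cs in [("p1",(295,175),[(67,98),(145,98),(143,170),(65,168)]),("p2",(282,183),[(58,104),(133,82),(152,147),(75,172)])]:
    Q=np.array([onz(*V[n],px(o,c),.144)[:2] for c in cs]); e=np.roll(Q,-1,0)-Q
    print(n,Q.mean(0),np.linalg.norm(e,axis=1),np.degrees(np.arctan2(e[:,1],e[:,0]))%90)
for n,o,c in [("p1",(295,175),(97,20))]: pass
print("stand red check",[proj(*V[n],np.array([.446,-.0476,.147])) for n in V])
```

```text
(array([ 0.4455, -0.0499,  0.1447]), [[1.3, 0.1], [-1.9, 0.6], [-0.4, -0.2], [-0.0, 0.1]])
(array([ 0.4467, -0.0473,  0.1492]), [[-0.2, -0.3], [-0.2, 0.3]])
p1 [ 0.4479 -0.0468] [0.0228 0.023  0.0234 0.0224] [30.1818 30.2495 28.5671 28.6125]
p2 [ 0.4466 -0.045 ] [0.0232 0.0217 0.0247 0.0228] [27.4105 25.6592 29.6487 21.971 ]
stand red check [array([ 12.4029, 234.0559]), array([214.9631, 397.5811]), array([328.4562, 221.1903]), array([314.271 , 227.2896]), array([355.9749, 229.0217]), array([345.5203, 161.9611])]
```

The probe axis is at (0.446,-0.048) with its top at z≈0.147 and the handle yawed 29°, which matches the text's heights. I'll grasp and lift it, and crop f1/f2 for the fixture yaw.

Run:
```python
from h import *
np.set_printoptions(precision=4,suppress=True)
q=down(math.radians(29)); x,y=.446,-.048
move_gripper(.085,60); move_ptp([x,y,.21],q); movel([x,y,.119],q,speed=.08)
f0=read_ft_force(); print(read_eef_pos(),f0)
move_gripper(.0,60); pause(.3)
print("gap",read_finger_gap(),"grip",read_grasp_force(),"ft",read_ft_force()-f0,read_ft_torque())
movel([x,y,.245],q,speed=.1); pause(.3)
print(read_eef_pos(),"gap",read_finger_gap(),read_grasp_force(),read_ft_force(),read_time_s())
save(read_camera("side"),"side1")
s=cv2.imread("pics/side1.png")[40:260,250:450]; a=cv2.imread("pics/f1.png")[150:280,240:400]; b=cv2.imread("pics/f2.png")[80:270,240:400]
r=lambda i,w,h:cv2.resize(i,(w,h),interpolation=cv2.INTER_CUBIC)
cv2.imwrite("pics/g1.png",np.hstack([r(s,300,330),r(a,480,390)[:330]]));
```

```text
[ 0.4466 -0.048   0.1195] [0.9394 0.2967 0.1527]
gap 0.0235257468495121 grip 58.83320868015289 ft [-1.6055 -1.5156  2.1053] [-0.1205 -0.0262  0.0188]
[ 0.4458 -0.0481  0.2447] gap 0.023898826602885163 58.71573507785797 [-0.1324  0.8772 -0.639 ] 12.3917
```

View pics/g1.png

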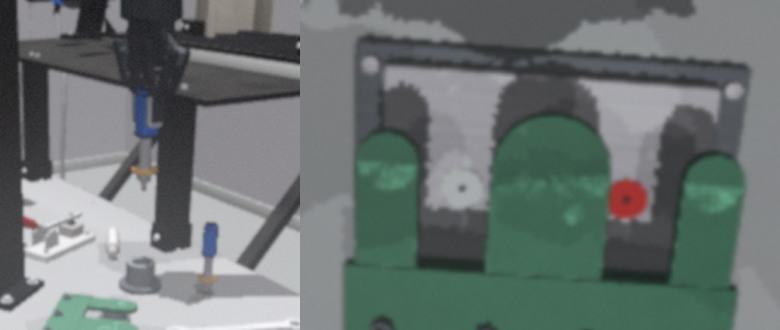

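The probe is lifted clear and hangs upright, with the empty stand at (140,275) in the left crop. In the f1 crop, the white dot is at f1 (294,212.7), the red dot at (348.8,216.5), and the block's front corners at (269,172.3) and (380,179.3). I'll get the yaw from these.

Run:
```python
from h import *
import pickle
np.set_printoptions(precision=4,suppress=True)
V={n:(K,T) for n,K,T in pickle.load(open("V.pkl","rb"))}
f=lambda p,z=.02:onz(*V["f1"],p,z)[:2]
pr=lambda n,a,b:print(n,a,b,np.linalg.norm(a-b),np.degrees(np.arctan2(*( -(a-b)[0],(a-b)[1]))))
w,r=f((294,212.7)),f((348.8,216.5)); pr("red-white",r,w)
fl,fr=f((269,172.3)),f((380,179.3)); pr("block front",fr,fl)
# front prong nose / base corners (px of dark base front edge)
pr("base",f((240+448/3,150+67/3),.01),f((240+60/3,150+40/3),.01))
# predict red from block front mid, yaw
for yw in (-12,-11,-10,-9):
    yw=math.radians(yw); ex=np.array([math.cos(yw),math.sin(yw)]); ey=np.array([-ex[1],ex[0]]); m=(fl+fr)/2; print(math.degrees(yw), m+ex*.051+ey*.035, r-ex*.085)
# IK along the path for yaw options; report wrist joint ranges
for ty in (29,60,100,150):
    print(ty,[inverse_kinematics(p,down(math.radians(ty))) for p in ([.4466,.248,.24],[.4466,.248,.132],[.531,.231,.122])])
```

```text
red-white [0.5314 0.2315] [0.5144 0.1638] 0.06979528132629485 -14.120891740824117
block front [0.4895 0.2756] [0.4578 0.1444] 0.13502489705032084 -13.568923083598156
base [0.4856 0.2897] [0.447  0.1339] 0.16053038634731534 -13.915335857273066
-12.000000000000002 [0.5308 0.2336] [0.4483 0.2492]
-11.0 [0.5304 0.2346] [0.448  0.2477]
-10.0 [0.53   0.2356] [0.4477 0.2463]
-9.0 [0.5295 0.2366] [0.4475 0.2448]
29 [array([-0.93  ,  0.1284,  0.3699,  1.9545, -0.0529,  1.0679, -1.602 ]), array([-0.906 ,  0.2789,  0.3593,  2.0441, -0.1304,  0.8398, -1.5368]), array([-0.8334,  0.423 ,  0.4251,  1.8912, -0.2227,  0.8735, -1.3621])]
60 [array([-0.9416,  0.1286,  0.3826,  1.955 , -0.0547,  1.0679, -1.0591]), array([-0.9163,  0.2798,  0.3711,  2.0445, -0.1349,  0.84  , -0.9917]), array([-0.8407,  0.4243,  0.4342,  1.8916, -0.2278,  0.874 , -0.8168])]
100 [array([-0.9566,  0.1289,  0.3989,  1.9556, -0.057 ,  1.0678, -0.3586]), array([-0.9297,  0.281 ,  0.3864,  2.0451, -0.1408,  0.8402, -0.2882]), array([-0.8425,  0.4246,  0.4363,  1.8916, -0.229 ,  0.8741, -0.1177])]
150 [array([-0.9765,  0.1293,  0.4206,  1.9564, -0.0601,  1.0678,  0.5172]), array([-0.9223,  0.2803,  0.378 ,  2.0448, -0.1375,  0.84  ,  0.5815]), array([-0.7671,  0.413 ,  0.3437,  1.8881, -0.1778,  0.8701,  0.7122])]
```

```bash
cat >> h.py <<'E'
YF=math.radians(-13.9); EX=np.array([math.cos(YF),math.sin(YF),0]); RED=np.array([.531,.2314,0]); Q=down(math.radians(100))
def at(dx,tipz): return RED+EX*dx+[0,0,tipz+.107]
E
python3 - <<'E'
from h import *
np.set_printoptions(precision=4,suppress=True)
move_ptp(at(-.09,.13),Q); movel(at(-.09,.0255),Q,speed=.08); pause(.3)
p=read_eef_pos(); print(p,"want",at(-.09,.0255),read_finger_gap(),read_ft_force(),read_time_s())
K,T=cp("wrist"); save(read_camera("wrist"),"w2"); save(read_camera("side"),"side2")
print("pred tip",proj(*cp("side"),p-[0,0,.107]),"collar mid",proj(*cp("side"),p-[0,0,.078]),"handle bottom",proj(*cp("side"),p-[0,0,.035]))
s=cv2.imread("pics/side2.png")[200:330,240:400]; a=cv2.imread("pics/w2.png")[60:320,160:480]
r=lambda i,w,h:cv2.resize(i,(w,h),interpolation=cv2.INTER_CUBIC)
cv2.imwrite("pics/g2.png",np.hstack([r(s,480,390),r(a,320,260) if 0 else cv2.copyMakeBorder(a,0,130,0,0,cv2.BORDER_CONSTANT)]))
E
```

```text
[0.4438 0.2531 0.1327] want [0.4436 0.253  0.1325] 0.02345360477181754 [ 0.0804 -0.691  -2.1062] 15.35
pred tip [366.0496 300.3958] collar mid [367.1031 283.2055] handle bottom [368.729  256.6735]
```

View pics/g2.png

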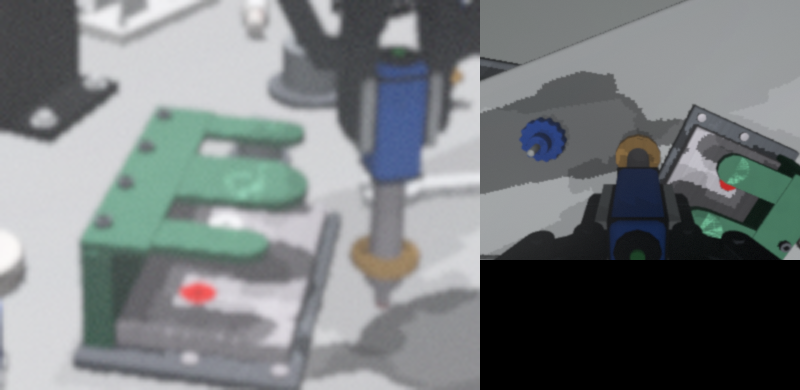

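The probe stands in front of the left slot, upright. Side view: tip at about (367,300.7), collar at (368,285). Wrist view: collar at about (317.5,211). These are within 1–2 px of prediction. I'll quantify the residual offset numerically.

Run:
```python
from h import *
np.set_printoptions(precision=4,suppress=True)
p=read_eef_pos()
def gold(n,c,r):
    h,s,v=cv2.split(cv2.cvtColor(cv2.imread(f"pics/{n}.png"),cv2.COLOR_BGR2HSV)); m=((h>8)&(h<28)&(s>70)&(v>50)).astype(np.uint8)
    z=np.zeros_like(m); cv2.circle(z,c,r,1,-1); m&=z; ys,xs=np.nonzero(m); return xs.min(),xs.max(),ys.min(),ys.max(),m.sum()
ring=lambda K,T:np.array([proj(K,T,p+[.017*math.cos(a),.017*math.sin(a),z]) for a in np.linspace(0,6.28,73) for z in(-.081,-.075)])
for n,c,ctr,r in [("side2","side",(368,285),16),("w2","wrist",(318,212),32)]:
    g=ring(*cp(c)); print(n,"pred",g.min(0),g.max(0),"seen",gold(n,ctr,r))
K,T=cp("side"); print("red pred side",proj(K,T,RED+[0,0,.02]),"seen 305.5 297.2")
for d in ([.001,0,0],[0,.001,0]): print(d,proj(K,T,p+np.array(d)-[0,0,.1])-proj(K,T,p-[0,0,.1]), proj(*cp("wrist"),p+np.array(d)-[0,0,.078])-proj(*cp("wrist"),p-[0,0,.078]))
```

```text
side2 pred [355.2279 275.3817] [379.1759 291.4762] seen (np.int64(358), np.int64(378), np.int64(280), np.int64(292), np.uint64(135))
w2 pred [295.5934 196.059 ] [341.6765 241.2133] seen (np.int64(296), np.int64(339), np.int64(195), np.int64(227), np.uint64(843))
red pred side [305.9265 296.5503] seen 305.5 297.2
[0.001, 0, 0] [-0.6818  0.0119] [1.3167 0.2143]
[0, 0.001, 0] [0.1022 0.381 ] [ 0.234  -1.2195]
```

Offsets are about 1 mm or less in both views, so I'll slide in while watching the forces.

Run:
```python
from h import *
np.set_printoptions(precision=4,suppress=True)
f0=read_ft_force()
for dx in (-.055,-.035,-.015,0):
    movel(at(dx,.0255),Q,speed=.05); pause(.1)
    f=read_ft_force()-f0; print(dx,read_eef_pos()-at(dx,.0255),f)
    if np.linalg.norm(f[:2])>6: print("CONTACT"); break
pause(.3); print(read_ft_force()-f0,read_time_s())
save(read_camera("side"),"side3"); K,T=cp("wrist"); save(read_camera("wrist"),"w3")
s=cv2.imread("pics/side3.png")[200:330,240:400]; a=cv2.imread("pics/w3.png")[60:320,160:480]
cv2.imwrite("pics/g3.png",np.hstack([cv2.resize(s,(480,390),interpolation=cv2.INTER_CUBIC),cv2.copyMakeBorder(a,0,130,0,0,cv2.BORDER_CONSTANT)]))
```

```text
-0.055 [-0.0005  0.0002 -0.0001] [-0.6391 -0.2535 -1.2553]
-0.035 [-0.0003  0.     -0.0002] [-0.6051 -0.0974 -1.6307]
-0.015 [-0.0003 -0.     -0.0001] [ 0.4515 -0.3632 -0.985 ]
0 [-0.0002 -0.     -0.0001] [-0.6711  0.1547 -1.4792]
[-0.2156  0.1601 -0.7528] 18.55
```

View pics/g3.png

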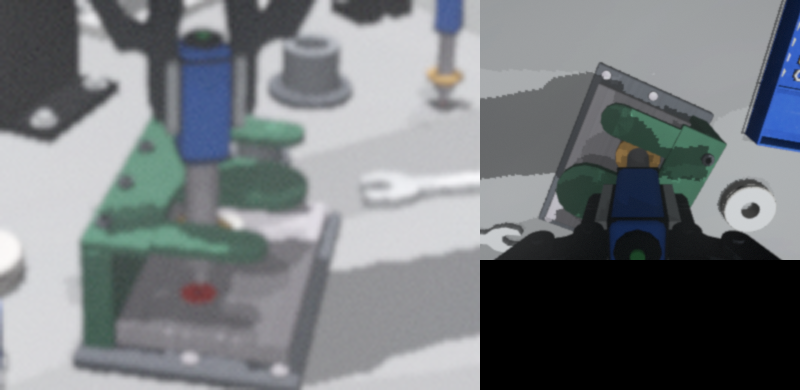

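The probe is in the red spot's slot with its collar under the bridge and its tip directly above the spot (crop 200,282 above 198,293), and there is no side force. Now I'll press, watching the averaged force.

Run:
```python
from h import *
np.set_printoptions(precision=3,suppress=True)
def F():
    a=[]
    for _ in range(12): pause(.02); a.append(read_ft_force())
    return np.mean(a,0)
f0=F()
for z in (.0225,.0205,.0185,.0165,.0150,.0140):
    movel(at(.0005,z),Q,speed=.02); pause(.15); f=F()-f0; print(z,f,(read_eef_pos()-at(.0005,z))[2],read_time_s())
    if f[2]>5.0: break
print(read_finger_gap(),read_grasp_force())
save(read_camera("side"),"side4")
```

```text
0.0225 [ 0.287 -0.366  0.133] 4.496296631195662e-05 19.5
0.0205 [ 0.192 -0.147 -0.143] 1.0015946137947873e-05 20.1
0.0185 [ 0.264 -0.501  2.662] 0.0002514642672948042 20.7
0.0165 [ 0.34  -0.129  3.346] 0.00016929975465235225 21.3
0.015 [0.701 0.047 4.414] 0.00013477044575460617 21.9
0.014 [0.981 0.19  4.896] 0.00012012356243024103 22.5
0.023407832352017 59.404887557029724
```

The force follows the spring model exactly: contact near 20 mm and 4.9 N at about 6 mm of travel. I'm handing in.

```bash
python3 -c "
from h import *
pause(.3); print(read_joint_vel().max() if hasattr(read_joint_vel(),'max') else read_joint_vel(), read_ft_force()); print(sign_off())"
```

```text
0.0018175812537629388 [0.89236721 0.92653506 2.97531097]
the job is handed in; nothing more can be done
None
```

The job is handed in: the robot is holding the probe upright and still on the red spot, pressing at about 4.9 N, which puts the spring tip in by about 6 mm of its 12 mm travel; the judge's verdict was not shown.

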